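# Squeeze sprung tweezers to the gauge lines and hold

### The arm

A 6-joint arm with a two-finger parallel gripper is mounted at the origin on the work surface. World frame = base frame: x ahead of the robot, y to its left, z up, the work surface at z = 0. Lengths are in m, angles in degrees, forces in N, time in s.
With the tool pointing down it reaches from about 0.325 to 0.775 m from the base axis. Payload 5.5 kg.
Tool frame: the origin (TCP) lies at the very end of the fingers, on their centre line; the grasp point (between the pads) lies 19 mm behind it; z points along the fingers, y is the line along which they close (so a half turn about z gives the same grasp; the last joint's range is limited). The gripper opens to 85 mm and grips with 20 to 120 N. Pads are 22 mm wide; open, the fingers measure 114 mm over their backs; the gripper's body (76 mm by 85 mm) begins 54 mm behind the grasp point. The pads swing forward as they close: fully open they stand 13 mm farther back than shut.
Start: joints at [72.496, 5.22, 70.514, -0, 104.267, -3.249], TCP at [0.148, 0.582, 0.196] pointing down, gripper open.
Joint ranges: [-164.24, 164.24], [-49.07, 125.15], [9.68, 141.18], [-86.29, 266.29], [3.28, 154.24], [-151.56, 151.56]. Speed limits (degrees/s): [147.25, 147.25, 172.46, 180, 180, 180].

### API

Orientations are given as a 3x3 rotation matrix whose columns are the frame's x, y, z axes.
In Python, from cell import robot, cams, models gives the robot as it stands.
- The arm moves only by the tool step_arm, never from a script. Its argument "commands" is a list of rows, each a list of 7 numbers: the closure, from 0 (fully open) to 1 (shut), then the shift along the world's x, y, z in cm, then the turn, a rotation vector about the world's x, y, z in units of 6 degrees (1.0 is 6 degrees). In form: [[grip, dx, dy, dz, rx, ry, rz], ...]. A call has 1 to 12 rows; each row is the pose to reach, as a shift and turn from the pose commanded when the call began; what a row does not reach only later rows make up. A row lasts 1/10 s, in which the tool goes at most 50 mm and 8.59 degrees, less where a joint would pass 70% of its speed; a pose out of reach is approached as far as the arm can. A call with a gripper value outside its range is refused whole. The fingers move at their own pace and stop on an object; the grip force is fixed at half the most. Time passes only in rows, so rows that repeat a pose let the fingers close. It gives the time, the measured TCP pose, the force, the opening and the grip force at its end, in the units of the state.
- robot.observe(): the state, without advancing time (a new reading comes with each control period).
- cams.read_camera(name): name is "scene" or "top" or "wrist"; returns (picture, depth): 480x640x3 uint8, red, green, blue; 480x640 float32, m along the optical axis (not along the pixel's ray), 0 where there is no reading.
- cams.camera_params(name): a dict with "mtx" (3x3 intrinsics, pixels), "D" ([k1, k2, p1, p2, k3] as OpenCV has them; the pictures are not rectified), "position" and "rotation" of the camera in the world; the wrist camera has in their place "T_tool_cam" (4x4, takes a point from camera to tool coordinates, whose origin is the TCP and whose axes are the flange's). Camera axes: x right, y down, z forward; pixel columns grow to the right and rows downward; lengths in m; the calibration is good to about 2 mm. A picture is of the moment at which its call begins: read the wrist's pose just before it. camera_params takes no time and is no camera call.
- robot.close_job(): hands the job in; it is judged then, once.
Trained networks look in the newest picture that a camera, given by its name, has taken for a name from the list of things; names that differ only in an ending like _2 or _b are one class to them, and where a whole thing is asked for, a point or a joint stands for the part that bears it (a point fixed in the world has none). Each returns a list of dicts, best first, with "score" (0 to 1); they miss things now and then, are a little off and sometimes report something else, mostly with a low value. They report only what shows in the picture. A call takes as long as a camera call. They do not tell look-alikes from the thing itself.
- models.look_for(camera, name): "rect" ([centre column, centre row, width, height] in pixels, round what is visible of it).
The state is a dict: "clock": time; "joints": joint angles; "joint_velocities": joint speeds; "tau": joint torques, N m; "tcp_pos": TCP position; "orientation": TCP orientation; "wrist_force": force on the tool from outside, world axes, zero at the start; "torque": the same for the moment, N m; "width": finger opening in m; "grip_force": force on a finger pad.
Only numpy, scipy, OpenCV 4.12 (cv2) and the standard library are available. Lean on these libraries where they do the work, as an engineer would, in place of code of your own. Each camera call takes 0.05 s, during which the arm holds its last target. There are 200 camera calls.

### The job

Lift the grey cover off the tweezers stand and set it down upright on the black rubber pad, wholly on the pad. Then squeeze the sprung tweezers by their grip plates until each tip lies right over its own black line on the gauge block, and finish still squeezing, holding the tips steady there. Never let the tips close on each other, and do not disturb the two vials and the little jar standing between the stand and the pad.

Things in the scene. Friction and masses are not known exactly. Their poses are not given: they have to be found in the camera images.
- stand: fixed tweezers stand: aluminium base plate 260 (x) x 90 (y) x 10 mm. Origin: centre of its underside; x runs along the tweezers to their tips, y across (the way they are squeezed). A black post 34 mm square, 78 mm tall, at x = -94 mm clamps the joined end of steel tweezers lying level at z = 52 mm. Their two arms spread like an open V from pivots at x = -80, y = +3 and -3 mm
- grip (a point): point midway between the two ribbed steel grip plates on the outsides of the arms, 52 mm above the bench, at stand x = 29, y = 0. Each plate is 44 mm long, 16 mm tall. Width over the plates: 42 mm open, about 23 mm at a tip gap of 17 mm (1.3 mm less for each 2 mm of tip gap). Squeezing takes 1.5 N at first, 5 to 6 N at the marks; let go, the arms spring open. Axes as the stand's
- tine_l (a joint): angle of the +y (stand frame) tweezers arm: 0 open, grows as it is squeezed inwards (rad), stop at 0.135. Each arm is sprung on its own. Its tip is at stand y = 3 + 170 sin(0.118 - angle) mm, x = -80 + 170 cos(0.118 - angle) mm
- tine_r (a joint): the same for the -y arm: 0 open, grows as it is squeezed inwards; its tip is at stand y = -(3 + 170 sin(0.118 - angle)) mm
- tip_l (a point): centre of the tip of the +y arm (a 3 mm wide, 6 mm tall bar end), 52 mm above the bench; open at about stand x = 89, y = 23 mm
- tip_r (a point): the same for the -y arm; open at about stand x = 89, y = -23 mm
- gauge: white fixed gauge block under the tips, 50 (x) x 48 (y) x 36 mm tall, on the base plate, axes parallel to the stand's. Origin: centre of its underside. On its top two black lines 3 mm wide taper like a V: at gauge x (mm) their centres lie at y = +(8.5 + 0.2 x) and -(8.5 + 0.2 x) mm. It stands at stand x = 80 to 100 mm, different each time, so the marked gap at the tips is 13 to 21 mm
- line_l (a point): middle of the +y line on the gauge's top; its x axis runs along the line, y across it
- line_r (a point): the same for the -y line
- cover: loose grey box shell 124 (x) x 74 (y) x 60 mm tall, walls 3 mm, open below and at its -x end, 0.09 to 0.18 kg. Starts over tips, grip plates and gauge, on the base plate (z = 10 mm), about parallel to the stand; lift it 60 mm straight up before moving it aside. Origin: centre of its underside. On top, centred, a grip bar 60 mm (x) x 12 mm (y), 60 to 90 mm above the origin
- pad: black rubber pad, fixed, flat on the bench, 200 (x) x 150 (y) x 3 mm; origin: centre of its underside
- vial_a: small glass sample vial with a blue cap, 12 mm across, 32 mm tall, standing; bystander; origin: centre of its underside
- vial_b: second such vial, 12 mm across, 32 mm tall; bystander; origin: centre of its underside
- septum_jar: small clear round jar, 32 mm across, 38 mm tall; bystander; origin: centre of its underside
There are look-alikes about, which are no part of the job. Leave any blue or pink look-alike of the cover alone.

How it is judged (in metres and radians):
On the way, in this order (a step that is already met when the one before it is completed fails the run):
1. the cover stands upright on the pad, let go (x of cover in the frame of pad between -0.065 and 0.065 m and y of cover in the frame of pad between -0.055 and 0.055 m and height (world z) of cover below 0.008 m and angle between cover's own z axis and vertical below 0.1 rad and contact force between the fingers and cover below 0.1 N and linear speed of cover below 0.02 m/s), for 0.3 s.
2. both tips over their lines, squeezed by the fingers, steady (y of tip_l in the frame of line_l between -0.0025 and 0.0025 m and y of tip_r in the frame of line_r between -0.0025 and 0.0025 m and contact force between the fingers and stand above 2 N and velocity of joint tine_l between -0.03 and 0.03 rad/s and velocity of joint tine_r between -0.03 and 0.03 rad/s), for 0.5 s.
At the end, for the whole second after the job is handed in: the fingers still squeeze the tweezers (over 2 N) with each tip's centre within 2.5 mm of the centre of its own gauge line and still (under 0.03 rad/s), while the cover stands upright on the pad (its centre within 65 mm along and 55 mm across of the pad's centre), released and at rest (all of step 1 and all of step 2); the arm keeps its last pose, push and grip.
It fails at once if the tips close on each other (centres under 5 mm apart) (distance between tip_l and tip_r below 0.005 m).
It fails at once if a vial or the jar is moved more than 20 mm (distance of any of vial_a, vial_b, septum_jar from where it was at the start of the episode above 0.02 m).
It also fails if it takes over 58 s, if anything falls off the work surface, if the arm or the gripper's body presses on something with over 40 N, if the wrist force passes 120 N, or if a joint passes its speed limit or range.

## Working session

There is one attempt and no reset: what is moved stays moved. The work goes in short steps, Python scripts to look and compute and a tool call to move; the robot and the scene stay as the last step left them, time stands still between calls to the robot, and variables do not carry over. Pictures are saved under pics/ and viewed, at most 10 in all, crops included, and the job is handed in when it is done.

Besides the shell and the picture viewer there is one more tool, called after "Emit:" as name(argument=value, ...), one argument or row to a line, values as JSON. step_arm: Moves the arm, as the interface text tells. Its arguments: {"type":"object","properties":{"commands":{"type":"array"}},"required":["commands"]}

```bash
ls; mkdir -p pics; cat > h.py <<'E'
import numpy as np, cv2
from cell import robot, cams, models
def cam(name):
    s=robot.observe(); im,d=cams.read_camera(name); p=cams.camera_params(name)
    if name=="wrist":
        T=np.eye(4);T[:3,:3]=np.array(s["orientation"]);T[:3,3]=s["tcp_pos"];T=T@np.array(p["T_tool_cam"])
    else:
        T=np.eye(4);T[:3,:3]=np.array(p["rotation"]);T[:3,3]=p["position"]
    return im,d,np.array(p["mtx"],float),np.array(p["D"],float),T
def cloud(d,K,D,T):
    v,u=np.mgrid[0:480,0:640]
    n=cv2.undistortPoints(np.stack([u,v],-1).reshape(-1,1,2).astype(np.float64),K,D).reshape(480,640,2)
    P=np.dstack([n[...,0]*d,n[...,1]*d,d])
    W=P@T[:3,:3].T+T[:3,3]; W[d<=0]=np.nan
    return W
def onplane(uv,z,K,D,T):
    n=cv2.undistortPoints(np.array(uv,float).reshape(-1,1,2),K,D).reshape(-1,2)
    r=np.c_[n,np.ones(len(n))]@T[:3,:3].T
    return T[:3,3]+r*((z-T[2,3])/r[:,2])[:,None]
def proj(P,K,D,T):
    Q=(np.atleast_2d(P)-T[:3,3])@T[:3,:3]
    return cv2.projectPoints(Q,np.zeros(3),np.zeros(3),K,D)[0].reshape(-1,2)
def save(n,im): cv2.imwrite(f"pics/{n}.png",cv2.cvtColor(im,cv2.COLOR_RGB2BGR))
E
python3 - <<'E'
from h import *
s=robot.observe();print(s["clock"],s["tcp_pos"],s["wrist_force"],s["width"])
print(np.round(s["orientation"],3))
for c in ["top","scene"]:
    im,d,K,D,T=cam(c);save(c+"1",im);np.savez(c+"1.npz",im=im,d=d,K=K,D=D,T=T);W=cloud(d,K,D,T)
    for n in ["cover","stand","pad","vial_a","septum_jar","gauge"]:
        for r in models.look_for(c,n)[:3]:
            u,v=np.array(r["rect"][:2]).astype(int);print(c,n,np.round(r["score"],2),np.round(r["rect"]),np.round(W[min(v,479),min(u,639)],3))
E
```

```text
pics
0.0 [0.14766711 0.58117958 0.19462429] [-0.53773477  0.24191529 -0.61445295] 0.08530160509879985
[[-0.969  0.246 -0.001]
 [ 0.246  0.969 -0.002]
 [ 0.    -0.002 -1.   ]]
top cover 0.9 [298. 148.  43.  58.] [0.733 0.134 0.091]
top cover 0.87 [405. 333.  40.  57.] [ 0.326 -0.106  0.061]
top cover 0.84 [287. 226.  52.  63.] [0.555 0.152 0.098]
top stand 0.83 [275. 263.  90. 100.] [0.48  0.185 0.01 ]
top pad 0.62 [446. 231.  67.  88.] [ 0.561 -0.214  0.005]
top septum_jar 0.56 [357. 229.  12.  17.] [ 0.557 -0.004  0.035]
scene cover 0.89 [431. 186.  61.  48.] [0.562 0.384 0.056]
scene cover 0.83 [171. 256.  75.  69.] [ 0.357 -0.132  0.058]
scene cover 0.63 [486. 247.  75.  74.] [0.752 0.289 0.057]
scene stand 0.93 [348. 227.  87. 101.] [0.541 0.139 0.07 ]
scene pad 0.82 [217. 367. 148. 117.] [ 0.575 -0.211  0.004]
scene vial_a 0.5 [260. 264.   8.  14.] [ 0.45  -0.005  0.015]
scene vial_a 0.47 [349. 320.   4.  18.] [0.666 0.003 0.017]
scene septum_jar 0.56 [302. 292.  17.  31.] [ 0.57  -0.015  0.029]
```

View pics/top1.png

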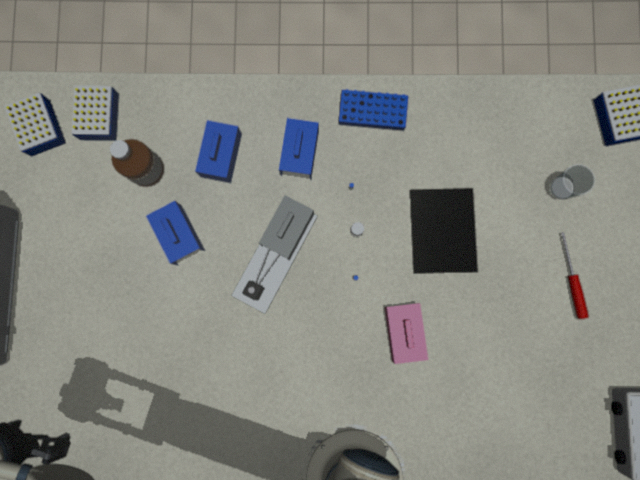

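View pics/scene1.png

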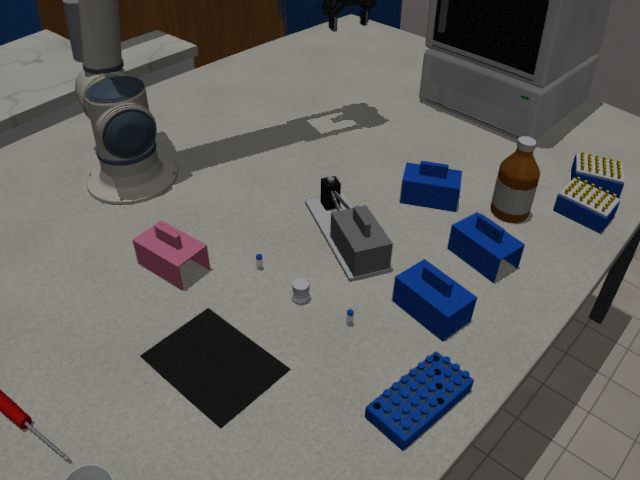

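The grey cover is at top (287,228). Look-alikes are blue at (218,150), (298,148) and (175,232), and pink at (407,333). The pad is at (444,231). The vials are at (351,186) and (355,278), with the jar at (357,229). I'll measure these and take one close crop.

```bash
python3 - <<'E'
from h import *
f=np.load("top1.npz");im,d,K,D,T=[f[k] for k in("im","d","K","D","T")];W=cloud(d,K,D,T)
v,u=np.mgrid[0:480,0:640]
def rect(m,name,z=None):
    P=onplane(np.c_[u[m],v[m]],z,K,D,T)[:,:2] if z is not None else W[m][:,:2]
    (c,s,a)=cv2.minAreaRect((P*1000).astype(np.float32)); print(name,m.sum(),np.round(c,1),np.round(s,1),round(a,2),"z",np.round(np.nanmedian(W[m][:,2]),4))
roi=(u>225)&(u<322)&(v>190)&(v<318)
rect(roi&(W[...,2]>.085),"bar",.1)
rect(roi&(W[...,2]>.062),"covertop",.07)
hsv=cv2.cvtColor(im,cv2.COLOR_RGB2HSV)
rect(roi&(W[...,2]>.005),"standall")
rect(roi&(W[...,2]>.0675)&(v>275),"post",.078)
rect((u>400)&(u<490)&(v>180)&(v<285)&(hsv[...,2]<60),"pad",.003)
g=roi&(W[...,2]>.062);print(hsv[g].mean(0))
for n,(a,b,z) in {"va":(351,186,.032),"vb":(355,277.5,.032),"jar":(357,229,.038)}.items(): print(n,onplane([[a,b]],z,K,D,T).round(3))
c=im[180:320,215:335];save("crop1",cv2.resize(c,None,fx=4,fy=4,interpolation=cv2.INTER_CUBIC))
E
```

```text
bar 166 [555.4 156.7] [13.4 60.1] 62.62 z 0.0986
covertop 2057 [504.8 183.2] [ 75.  239.4] 62.91 z 0.0699
standall 4411 [501.7 191. ] [296.6 225.3] 0.71 z 0.0492
post 220 [413.4 228.7] [33.6 33. ] 64.48 z 0.0716
pad 5189 [ 560.7 -207. ] [195.7 146.5] 2.02 z 0.002
[ 85.58385999  11.45405931 111.77199806]
va [[0.658 0.01  0.032]]
vb [[ 0.445 -0.     0.032]]
jar [[ 0.556 -0.004  0.038]]
```

View pics/crop1.png

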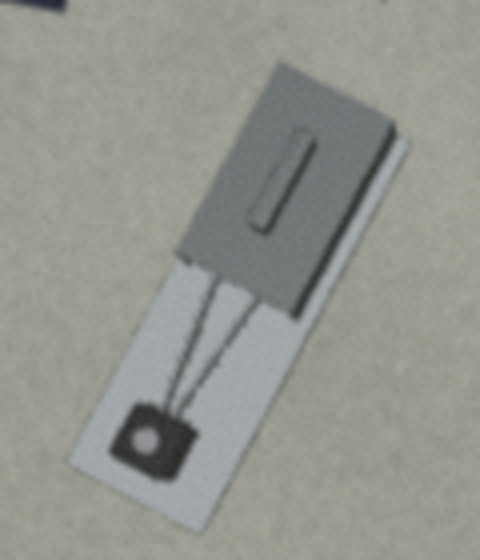

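The crop confirms it: grey shell, bar at crop (283,180), over the plate with the post at crop (155,442). The stand yaw is about -27°. I'll move to hover above the bar.

Emit:
step_arm(
  commands=[
    [0, 3.5, -3.6, 0, 0, 0, -0.3],
    [0, 7, -7.3, 0, 0, 0, -0.6],
    [0, 10.5, -10.9, 0, 0, 0, -0.9],
    [0, 14, -14.6, 0, 0, 0, -1.2],
    [0, 17.5, -18.2, 0, 0, 0, -1.5],
    [0, 21, -21.8, 0, 0, 0, -1.8],
    [0, 24.5, -25.5, 0, 0, 0, -2.15],
    [0, 28, -29.2, 0, 0, 0, -2.15],
    [0, 31.5, -32.8, 0, 0, 0, -2.15],
    [0, 35, -36.5, 0, 0, 0, -2.15],
    [0, 38.5, -40.1, 0, 0, 0, -2.15],
    [0, 40.7, -42.4, 0, 0, 0, -2.15],
  ],
)

```text
clock: 1.9
tcp_pos: [0.5563, 0.1549, 0.1957]
orientation: [[-0.889, 0.458, 0.0], [0.458, 0.889, -0.0], [-0.001, -0.0, -1.0]]
wrist_force: [-0.3, 0.3, 1.0]
width: 0.0853
grip_force: 0.0
```

```bash
python3 - <<'E'
from h import *
im,d,K,D,T=cam("wrist");save("w1",im);W=cloud(d,K,D,T)
s=robot.observe();o=np.array(s["orientation"]);print(s["clock"],s["tcp_pos"],np.degrees(np.arctan2(o[1,1],o[0,1])),o[:,2],T[:3,3])
m=(W[...,2]>.088)&(abs(W[...,0]-.555)<.05)&(abs(W[...,1]-.157)<.05)&(W[...,2]<.11)
print(m.sum(),np.nanmedian(W[m][:,2]),cv2.minAreaRect((W[m][:,:2]*1000).astype(np.float32)))
E
```

```text
1.95 [0.55894353 0.15096323 0.19470649] 62.51474631094102 [ 0.00107928 -0.00345542 -0.99999345] [0.49266393 0.18849415 0.37353207]
997 0.09961306342452986 ((555.3796997070312, 159.0663299560547), (11.579909324645996, 59.81755447387695), 62.99685287475586)
```

View pics/w1.png

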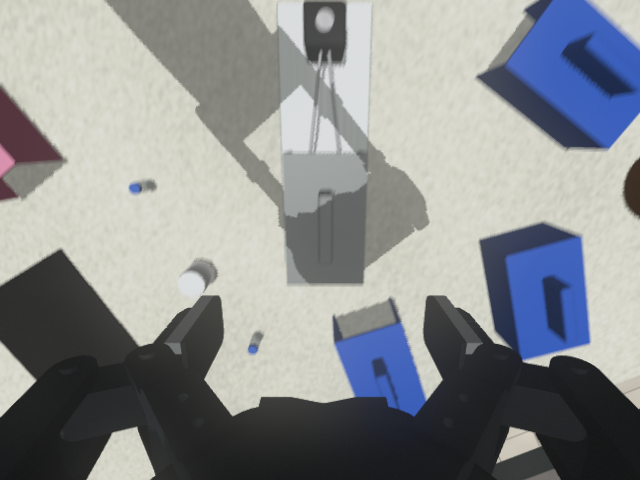

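The wrist view shows the grey cover centred between the fingers, with the bar at (326,228) measured at (0.555, 0.158) and an angle of 63°. I'll descend.

Emit:
step_arm(
  commands=[
    [0, 0, 0, -3, 0, 0, 0],
    [0, 0, 0, -6, 0, 0, 0],
    [0, 0, 0, -9, 0, 0, 0],
    [0, 0, 0, -11, 0, 0, 0],
    [0, 0, 0, -12, 0, 0, 0],
    [0.5, 0, 0, -12, 0, 0, 0],
    [1, 0, 0, -12, 0, 0, 0],
    [1, 0, 0, -12, 0, 0, 0],
    [1, 0, 0, -12, 0, 0, 0],
    [1, 0, 0, -12, 0, 0, 0],
    [1, 0, 0, -12, 0, 0, 0],
    [1, 0, 0, -12, 0, 0, 0],
  ],
)

```text
clock: 3.15
tcp_pos: [0.5548, 0.1575, 0.0759]
orientation: [[-0.89, 0.456, 0.0], [0.456, 0.89, 0.0], [-0.0, 0.0, -1.0]]
wrist_force: [-0.3, 0.2, 0.2]
width: -0.0
grip_force: 0.0
```

Width 0 means the bar was missed, so I'll look.

```bash
python3 - <<'E'
from h import *
s=robot.observe();print(s["width"],s["grip_force"],s["tcp_pos"],s["wrist_force"])
im,d,K,D,T=cam("wrist")
im2,d2,K2,D2,T2=cam("scene");W=cloud(d2,K2,D2,T2)
save("w2",np.hstack([cv2.resize(im,(400,300)),cv2.resize(im2[120:300,270:510],(400,300))]))
E
```

```text
-1.3914220016077068e-05 0.0 [0.55480833 0.15754295 0.07594088] [-0.27994643  0.24408847  0.22043535]
```

View pics/w2.png

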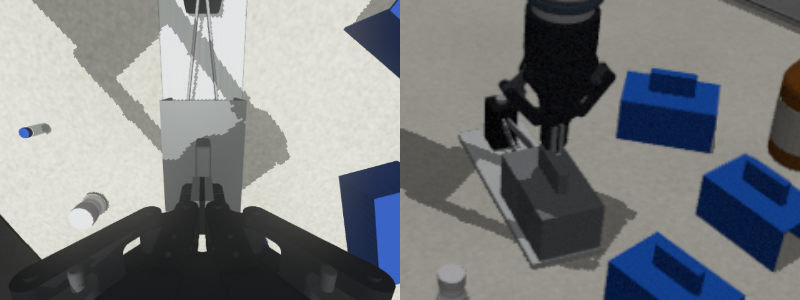

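In the wrist half the fingers seem to straddle the bar at (203,195), although the sensors read zero. A small lift will show whether the bar is held.

Emit:
step_arm(
  commands=[
    [1, 0, 0, 0, 0, 0, 0],
    [1, 0, 0, 0.5, 0, 0, 0],
    [1, 0, 0, 1, 0, 0, 0],
    [1, 0, 0, 1.5, 0, 0, 0],
    [1, 0, 0, 2, 0, 0, 0],
    [1, 0, 0, 2, 0, 0, 0],
  ],
)

```text
clock: 3.85
tcp_pos: [0.5553, 0.1577, 0.0972]
orientation: [[-0.89, 0.456, 0.002], [0.456, 0.89, 0.0], [-0.002, 0.001, -1.0]]
wrist_force: [0.9, 1.1, -0.9]
width: -0.0001
grip_force: 0.0
```

```bash
python3 - <<'E'
from h import *
s=robot.observe();print(s["width"],s["grip_force"],s["tcp_pos"],s["wrist_force"])
im,d,K,D,T=cam("wrist");W=cloud(d,K,D,T)
im2,d2,K2,D2,T2=cam("scene")
save("w3",np.hstack([im[160:420,220:420],cv2.resize(im2[170:280,320:400],None,fx=2.3636,fy=2.3636,interpolation=cv2.INTER_CUBIC)]))
# cover top height along stand axis, to the sides of the bar
a=np.radians(-27);ex=np.array([np.cos(a),np.sin(a)]);ey=np.array([-ex[1],ex[0]])
q=W[...,:2]-[.555,.158];x=q@ex;y=q@ey
for x0 in(-.055,-.045,-.035):
  for y0 in(-.025,0,.025):
    m=(abs(x-x0)<.004)&(abs(y-y0)<.004);print(x0,y0,m.sum(),np.nanmedian(W[m][:,2]) if m.any() else None)
E
```

```text
-9.590672789689632e-05 0.0 [0.55534412 0.15768633 0.09718972] [ 0.92254854  1.073094   -0.9309349 ]
-0.055 -0.025 191 0.0696715004571678
-0.055 0 182 0.06981331752437138
-0.055 0.025 184 0.0697926600319458
-0.045 -0.025 185 0.06975089476410076
-0.045 0 177 0.06971977734266244
-0.045 0.025 180 0.069756640667068
-0.035 -0.025 168 0.06973224152477603
-0.035 0 168 0.06975958137884979
-0.035 0.025 168 0.06972005855444338
```

View pics/w3.png

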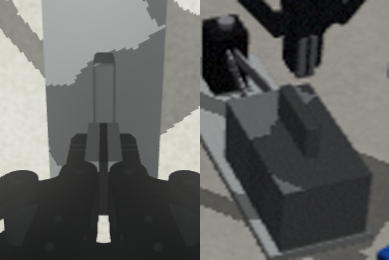

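Not held: the cover is still at z 0.070, and in the scene half the shut fingertips at crop (308,75) hang above the bar. I'll measure where the tips really are.

```bash
python3 - <<'E'
from h import *
s=robot.observe();print(s["tcp_pos"],s["joints"])
for c in("scene","wrist","top"):
    im,d,K,D,T=cam(c);W=cloud(d,K,D,T)
    print(c,"tcp px",proj(s["tcp_pos"],K,D,T),"bar top mid px",proj([.555,.158,.1],K,D,T))
    if c=="scene":
        for v in range(188,208,2): print(v,[tuple(np.round(W[v,u],3)) for u in (363,366)])
        m=(abs(W[...,0]-.555)<.04)&(abs(W[...,1]-.158)<.05)&(W[...,2]>.104)&(W[...,2]<.16);P=W[m];i=np.argsort(P[:,2])[:12];print(P[i].round(4))
    if c=="wrist":
        m=(abs(W[...,0]-.555)<.04)&(abs(W[...,1]-.158)<.04)&(W[...,2]>.104)&(W[...,2]<.16);P=W[m];i=np.argsort(P[:,2])[:200:16];print(P[i].round(4))
E
```

```text
[0.55485786 0.15757329 0.09603294] [ 1.24748988e+01  1.80017118e+00  8.41671366e+01 -4.24949971e-04
  9.40084376e+01 -5.03731905e+01]
scene tcp px [[360.68951537 214.62248118]] bar top mid px [[361.02713685 212.83958556]]
188 [(np.float64(0.563), np.float64(0.147), np.float64(0.165)), (np.float64(0.566), np.float64(0.153), np.float64(0.163))]
190 [(np.float64(0.563), np.float64(0.148), np.float64(0.16)), (np.float64(0.566), np.float64(0.153), np.float64(0.159))]
192 [(np.float64(0.563), np.float64(0.148), np.float64(0.156)), (np.float64(0.567), np.float64(0.152), np.float64(0.156))]
194 [(np.float64(0.566), np.float64(0.145), np.float64(0.154)), (np.float64(0.565), np.float64(0.156), np.float64(0.148))]
196 [(np.float64(0.563), np.float64(0.15), np.float64(0.146)), (np.float64(0.567), np.float64(0.152), np.float64(0.147))]
198 [(np.float64(0.564), np.float64(0.149), np.float64(0.143)), (np.float64(0.566), np.float64(0.155), np.float64(0.141))]
200 [(np.float64(0.565), np.float64(0.148), np.float64(0.14)), (np.float64(0.568), np.float64(0.153), np.float64(0.138))]
202 [(np.float64(0.5
[... 419 characters left out ...]
[0.5586 0.1506 0.1326]
 [0.5646 0.1518 0.1328]
 [0.5629 0.1454 0.133 ]
 [0.5578 0.1487 0.1331]
 [0.5669 0.1574 0.1333]
 [0.5638 0.1499 0.1334]
 [0.5624 0.1459 0.1347]
 [0.5694 0.157  0.1348]
 [0.5658 0.1529 0.1351]]
wrist tcp px [[322.14933122 274.72804503]] bar top mid px [[322.94059442 277.34651934]]
[[0.5454 0.165  0.1347]
 [0.5469 0.1691 0.1359]
 [0.5453 0.1664 0.1365]
 [0.5465 0.1682 0.1369]
 [0.5412 0.1583 0.1373]
 [0.5526 0.1715 0.1376]
 [0.5446 0.1644 0.1379]
 [0.5439 0.154  0.1381]
 [0.5465 0.1677 0.1385]
 [0.5458 0.1666 0.1388]
 [0.5425 0.1514 0.1392]
 [0.5426 0.1518 0.1395]
 [0.5425 0.1611 0.1398]]
top tcp px [[284.64607769 225.18225571]] bar top mid px [[284.3107463 224.8543281]]
```

Scene and wrist depth agree: the real shut fingertips end at z≈0.129 while the TCP reads 0.096, so the fingers stop about 33 mm short of the reported TCP. The lateral position is fine. I'll open and descend 5.2 cm, watching the force.

Emit:
step_arm(
  commands=[
    [0, 0, 0, 0, 0, 0, 0],
    [0, 0, 0, 0, 0, 0, 0],
    [0, 0, 0, 0, 0, 0, 0],
    [0, 0, 0, 0, 0, 0, 0],
    [0, 0, 0, 0, 0, 0, 0],
    [0, 0, 0, -1.5, 0, 0, 0],
    [0, 0, 0, -3, 0, 0, 0],
    [0, 0, 0, -4.5, 0, 0, 0],
    [0, 0, 0, -5.2, 0, 0, 0],
    [0, 0, 0, -5.2, 0, 0, 0],
  ],
)

```text
clock: 5.1
tcp_pos: [0.5534, 0.1572, 0.0412]
orientation: [[-0.89, 0.456, -0.004], [0.456, 0.89, -0.001], [0.003, -0.003, -1.0]]
wrist_force: [0.1, -0.3, 0.8]
width: 0.0855
grip_force: 0.0
```

Emit:
step_arm(
  commands=[
    [0.5, 0, 0, 0, 0, 0, 0],
    [1, 0, 0, 0, 0, 0, 0],
    [1, 0, 0, 0, 0, 0, 0],
    [1, 0, 0, 0, 0, 0, 0],
    [1, 0, 0, 0, 0, 0, 0],
    [1, 0, 0, 0, 0, 0, 0],
    [1, 0, 0, 0, 0, 0, 0],
    [1, 0, 0, 0, 0, 0, 0],
  ],
)

```text
clock: 5.9
tcp_pos: [0.5549, 0.1576, 0.0442]
orientation: [[-0.89, 0.456, 0.001], [0.456, 0.89, 0.0], [-0.0, 0.0, -1.0]]
wrist_force: [0.8, 0.6, 1.9]
width: 0.0105
grip_force: 62.2
```

Gripped (10.5 mm, 62 N). Lifting straight up.

Emit:
step_arm(
  commands=[
    [1, 0, 0, 0.8, 0, 0, 0],
    [1, 0, 0, 2, 0, 0, 0],
    [1, 0, 0, 3.5, 0, 0, 0],
    [1, 0, 0, 5, 0, 0, 0],
    [1, 0, 0, 6.5, 0, 0, 0],
    [1, 0, 0, 8, 0, 0, 0],
    [1, 0, 0, 9.5, 0, 0, 0],
    [1, 0, 0, 10, 0, 0, 0],
    [1, 0, 0, 10, 0, 0, 0],
  ],
)

```text
clock: 6.8
tcp_pos: [0.5553, 0.1577, 0.1452]
orientation: [[-0.89, 0.456, 0.002], [0.456, 0.89, 0.0], [-0.002, 0.001, -1.0]]
wrist_force: [-0.2, 0.0, -1.8]
width: 0.0105
grip_force: 61.8
```

```bash
python3 - <<'E'
from h import *
im,d,K,D,T=cam("top");W=cloud(d,K,D,T)
s=robot.observe();print(s["tcp_pos"],s["wrist_force"],s["width"])
a=np.radians(-27);ex=np.array([np.cos(a),np.sin(a)]);ey=np.array([-ex[1],ex[0]])
im,d,K,D,T=cam("wrist");W=cloud(d,K,D,T)
q=W[...,:2]-[.555,.158];x=q@ex;y=q@ey
m=(abs(x+.045)<.01)&(abs(y)<.03)&(W[...,2]>.1);print(m.sum(),np.nanmedian(W[m][:,2]))
E
```

```text
[0.55484607 0.15754068 0.14389125] [ 0.27112959 -0.15945494 -2.20555602] 0.010389835299627549
5802 0.1695475849702865
```

Lifted (top now at 0.1695). I'll carry it over the pad, turning +29°.

Emit:
step_arm(
  commands=[
    [1, 0, -1.5, 0, 0, 0, 0.3],
    [1, 0, -5, 0, 0, 0, 0.7],
    [1, 0, -8.5, 0, 0, 0, 1.2],
    [1, 0.1, -12, 0, 0, 0, 1.7],
    [1, 0.2, -15.5, 0, 0, 0, 2.2],
    [1, 0.2, -19, 0, 0, 0, 2.7],
    [1, 0.3, -22.5, 0, 0, 0, 3.2],
    [1, 0.4, -26, 0, 0, 0, 3.7],
    [1, 0.5, -29.5, 0, 0, 0, 4.2],
    [1, 0.6, -33, 0, 0, 0, 4.8],
    [1, 0.6, -35.5, 0, 0, 0, 4.8],
    [1, 0.6, -36.5, 0, 0, 0, 4.8],
  ],
)

```text
clock: 8.1
tcp_pos: [0.5598, -0.2097, 0.1421]
orientation: [[-1.0, -0.026, -0.003], [-0.026, 1.0, 0.0], [0.003, 0.0, -1.0]]
wrist_force: [0.2, -0.0, -2.0]
width: 0.0108
grip_force: 61.8
```

Emit:
step_arm(
  commands=[
    [1, 0, 0, 0, 0, 0, 0],
    [1, 0, 0, -2.5, 0, 0, 0],
    [1, 0, 0, -5, 0, 0, 0],
    [1, 0, 0, -7.5, 0, 0, 0],
    [1, 0, 0, -9, 0, 0, 0],
    [1, 0, 0, -10, 0, 0, 0],
    [1, 0, 0, -10.2, 0, 0, 0],
    [1, 0, 0, -10.4, 0, 0, 0],
    [1, 0, 0, -10.4, 0, 0, 0],
  ],
)

```text
clock: 9.0
tcp_pos: [0.5614, -0.2076, 0.0409]
orientation: [[-1.0, -0.029, 0.002], [-0.029, 1.0, -0.001], [-0.002, -0.001, -1.0]]
wrist_force: [-0.9, 0.4, -1.7]
width: 0.0108
grip_force: 61.8
```

Emit:
step_arm(
  commands=[
    [1, 0, 0, -0.15, 0, 0, 0],
    [1, 0, 0, -0.3, 0, 0, 0],
    [1, 0, 0, -0.3, 0, 0, 0],
    [1, 0, 0, -0.3, 0, 0, 0],
  ],
)

```text
clock: 9.4
tcp_pos: [0.561, -0.2076, 0.0372]
orientation: [[-1.0, -0.029, 0.001], [-0.029, 1.0, -0.0], [-0.001, -0.0, -1.0]]
wrist_force: [0.2, -0.5, -1.3]
width: 0.0106
grip_force: 61.9
```

Emit:
step_arm(
  commands=[
    [0.6, 0, 0, 0, 0, 0, 0],
    [0, 0, 0, 0, 0, 0, 0],
    [0, 0, 0, 0, 0, 0, 0],
    [0, 0, 0, 0, 0, 0, 0],
    [0, 0, 0, 0, 0, 0, 0],
    [0, 0, 0, 1, 0, 0, 0],
    [0, 0, 0, 4, 0, 0, 0],
    [0, 0, 0, 8, 0, 0, 0],
    [0, 0, 0, 12, 0, 0, 0],
    [0, 0, 0, 13, 0, 0, 0],
  ],
)

```text
clock: 10.4
tcp_pos: [0.5626, -0.2082, 0.1742]
orientation: [[-1.0, -0.029, 0.009], [-0.029, 1.0, -0.004], [-0.009, -0.004, -1.0]]
wrist_force: [1.1, -1.0, -0.3]
width: 0.0856
grip_force: 0.0
```

```bash
python3 - <<'E'
from h import *
s=robot.observe();print(s["clock"],s["tcp_pos"],s["wrist_force"],s["width"])
im,d,K,D,T=cam("wrist");W=cloud(d,K,D,T)
m=(abs(W[...,0]-.56)<.09)&(abs(W[...,1]+.207)<.07)&(W[...,2]>.055)&(W[...,2]<.066);print(m.sum(),np.nanmedian(W[m][:,2]),cv2.minAreaRect((W[m][:,:2]*1000).astype(np.float32)))
im,d,K,D,T=cam("top");np.savez("top2.npz",im=im,d=d,K=K,D=D,T=T);W=cloud(d,K,D,T)
a=np.radians(-27)
for n,p in {"va":(351,186),"vb":(355,277.5),"jar":(357,229)}.items():
    r=models.look_for("top","vial_a" if n[0]=="v" else "septum_jar");print(n,[(x["rect"][:2],x["score"]) for x in r[:3]])
c=im[180:320,215:335];save("crop2",cv2.resize(c,None,fx=4,fy=4,interpolation=cv2.INTER_CUBIC))
E
```

```text
10.4 [ 0.56261591 -0.20824696  0.17418277] [ 1.0531711  -0.95958025 -0.3083793 ] 0.08560356611295805
10631 0.06275680470806427 ((561.4404296875, -205.88296508789062), (124.21295166015625, 74.25627899169922), 1.688743233680725)
va []
vb []
jar [([356.9, 229.1], 0.47)]
```

View pics/crop2.png

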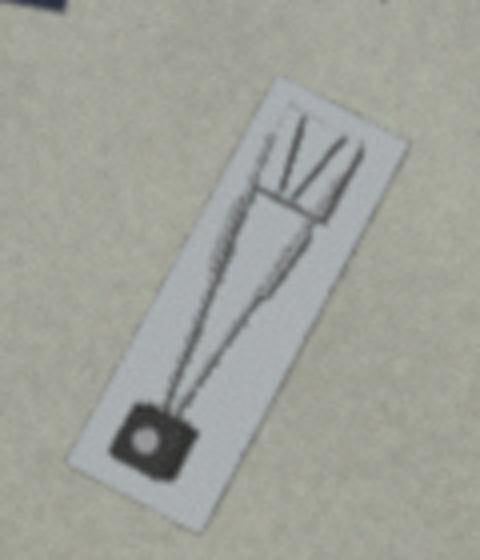

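The cover stands on the pad at (0.561, -0.206), aligned with it. In the crop the tweezers are open: plates at crop (228,240) and (290,262), gauge lines at (293,150) and (318,168), and the tips over the gauge. I'll go back to the viewing pose.

Emit:
step_arm(
  commands=[
    [0, 0, 1.5, 3, 0, 0, -0.3],
    [0, 0, 5, 3, 0, 0, -0.7],
    [0, 0, 8.5, 3, 0, 0, -1.2],
    [0, -0.1, 12, 3, 0, 0, -1.7],
    [0, -0.2, 15.5, 3, 0, 0, -2.2],
    [0, -0.2, 19, 3, 0, 0, -2.7],
    [0, -0.3, 22.5, 3, 0, 0, -3.2],
    [0, -0.4, 26, 3, 0, 0, -3.7],
    [0, -0.5, 29.5, 3, 0, 0, -4.2],
    [0, -0.6, 33, 3, 0, 0, -4.8],
    [0, -0.6, 35.5, 3, 0, 0, -4.8],
    [0, -0.6, 36.5, 3, 0, 0, -4.8],
  ],
)

```text
clock: 11.85
tcp_pos: [0.5536, 0.1596, 0.1942]
orientation: [[-0.891, 0.454, -0.004], [0.454, 0.891, -0.0], [0.003, -0.002, -1.0]]
wrist_force: [-0.0, 0.3, -0.7]
width: 0.0853
grip_force: 0.0
```

Emit:
step_arm(
  commands=[
    [0, 0, 0, 0, 0, 0, 0],
    [0, 0, 0, 0, 0, 0, 0],
    [0, 0, 0, 0, 0, 0, 0],
  ],
)

```text
clock: 12.15
tcp_pos: [0.5548, 0.1562, 0.1965]
orientation: [[-0.889, 0.458, -0.0], [0.458, 0.889, -0.001], [0.0, -0.001, -1.0]]
wrist_force: [-0.0, 0.2, 0.5]
width: 0.0855
grip_force: 0.0
```

```bash
python3 - <<'E'
from h import *
im,d,K,D,T=cam("wrist");np.savez("wr2.npz",im=im,d=d,K=K,D=D,T=T);W=cloud(d,K,D,T)
s=robot.observe();print(s["clock"],s["tcp_pos"])
v,u=np.mgrid[0:480,0:640]
a=np.radians(-27);ex=np.array([np.cos(a),np.sin(a)]);ey=np.array([-ex[1],ex[0]])
c0=np.array([.413,.2287])+.094*ex
q=W[...,:2]-c0;x=q@ex;y=q@ey;Z=W[...,2]
def R(m,n): print(n,m.sum(),cv2.minAreaRect((W[m][:,:2]*1000).astype(np.float32)),np.nanmedian(Z[m]))
near=(abs(x)<.15)&(abs(y)<.07)
R(near&(Z>.006)&(Z<.014),"base")
R(near&(Z>.033)&(Z<.039),"gauge")
R(near&(Z>.072)&(Z<.085)&(x<-.06),"post")
save("w4",im)
E
```

```text
12.2 [0.55492545 0.15623174 0.19666808]
base 16370 ((496.3233947753906, 188.92605590820312), (90.2353515625, 258.92755126953125), 62.900489807128906) 0.009691170827098583
gauge 98 ((489.32781982421875, 192.90281677246094), (40.5159797668457, 141.44610595703125), 65.10833740234375) 0.03509957419263421
post 752 ((412.6534118652344, 231.25640869140625), (30.773117065429688, 31.281639099121094), 62.82795333862305) 0.07296169873644467
```

View pics/w4.png

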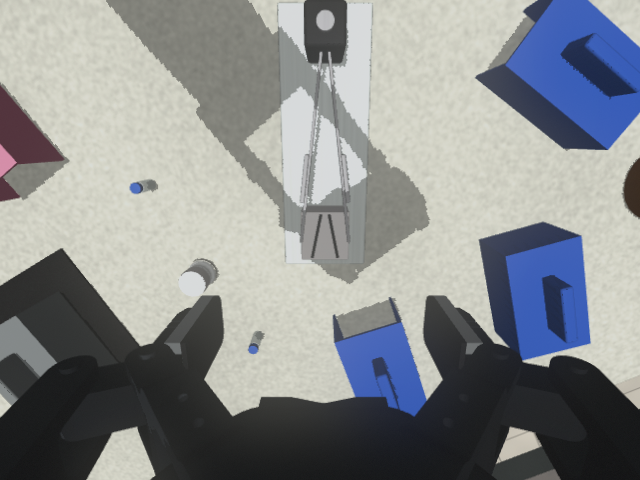

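The base plate is measured at (0.4963, 0.1889) with yaw -27.1°, size 90×259, which matches the given size. Image: gauge at (324,232), its lines at (318,236) and (332,236). Next I'll fit the lines.

```bash
cat >> h.py <<'E'
A=np.radians(-27.1);EX=np.array([np.cos(A),np.sin(A)]);EY=np.array([-EX[1],EX[0]]);C0=np.array([.4963,.1889])
def st(P): q=np.atleast_2d(P)[:,:2]-C0; return np.c_[q@EX,q@EY]*1000
E
python3 - <<'E'
from h import *
f=np.load("wr2.npz");im,d,K,D,T=[f[k] for k in("im","d","K","D","T")];W=cloud(d,K,D,T)
g=cv2.cvtColor(im,cv2.COLOR_RGB2GRAY).astype(float)
print("gauge depth z",[round(float(W[v,325,2]),4) for v in range(200,262,6)])
L=[];R_=[]
for v in range(216,256):
    row=g[v,305:346];
    for lo,hi,o in((308,324,L),(326,342,R_)):
        w=np.clip(np.median(g[v,310:342])-18-g[v,lo:hi],0,None)
        if w.sum()>10: o.append([(w*np.arange(lo,hi)).sum()/w.sum(),v])
for n,o in(("a",L),("b",R_)):
    S=st(onplane(o,.036,K,D,T)); p=np.polyfit(S[:,0],S[:,1],1)
    k=abs(S[:,1]-np.polyval(p,S[:,0]))<.7; p=np.polyfit(S[k,0],S[k,1],1)
    print(n,len(o),k.sum(),p,"y at 89.8:",np.polyval(p,89.8),"xrange",S[:,0].min(),S[:,0].max())
print("gauge edges x for rows 206,208,260:",st(onplane([[325,206],[325,208],[325,260]],.036,K,D,T)).round(1))
for v in range(200,264,6): print(v,g[v,300:350:2].astype(int))
E
```

```text
gauge depth z [0.0081, 0.0172, nan, 0.0456, 0.0457, 0.0452, 0.0453, 0.0466, 0.0457, 0.0461, 0.0116]
a 40 40 [-0.20174663  8.78280444] y at 89.8: -9.334043075600862 xrange 68.46888976425127 110.15194947486667
b 40 40 [ 0.19684571 -9.44852284] y at 89.8: 8.228221945431553 xrange 68.48783067974139 110.20257574404027
gauge edges x for rows 206,208,260: [[ 58.2  -0. ]
 [ 60.3  -0. ]
 [115.7  -0. ]]
200 [163 186 155 167 190 142 182 217 217 217 196 154 144 144 144 146 144 146
 143 144 145 125 120 104 120]
206 [197 187 180 143 106 105 105 105 105 105 105 105 104 104 104 105 104 104
 104 104 104 103 114 115 143]
212 [137 127 120 120 137 136 136 136 136 136 136 136 135 136 135 135 135 135
 136 135 136 135 107 116 133]
218 [138 120 117 153 152 152 152 153 153 125  67 138 152 151 102  68 152 151
 152 152 152 152 130 118 117]
224 [128 116 124 153 153 153 152 152 143  68 119 152 152 152 150  66 115 152
 152 152 151 152 141 115 119]
230 [131 119 134 153 152 152 152 153 105  74 152 152 152 152 151 126  66 140
 152 151 152 151 152 114 115]
236 [155 118 152 152 153 152 152 130  69 135 152 152 152 151 151 152  85  86
 151 151 152 151 151 131 115]
242 [156 138 153 153 152 152 152  77 100 152 152 152 152 152 152 152 132  67
 127 151 151 151 151 149 122]
248 [203 146 153 152 153 152 125  70 150 152 152 152 152 152 152 152 152 103
  76 152 151 152 151 151 141]
254 [215 148 153 153 152 144  70 120 152 152 153 152 152 152 152 151 152 150
  67 117 152 152 151 152 140]
260 [218 214 213 213 211 210 140 141 140 143 141 142 142 142 141 143 140 141
 140 142 139 139 141 140 142]
```

The gauge top is at 0.046 (it sits on the plate), so I'll refit on that plane.

```bash
python3 - <<'E'
from h import *
f=np.load("wr2.npz");im,d,K,D,T=[f[k] for k in("im","d","K","D","T")];W=cloud(d,K,D,T)
g=cv2.cvtColor(im,cv2.COLOR_RGB2GRAY).astype(float);P=[]
for lo,hi in((308,324),(326,342)):
    o=[]
    for v in range(216,256):
        w=np.clip(np.median(g[v,310:342])-18-g[v,lo:hi],0,None); o.append([(w*np.arange(lo,hi)).sum()/w.sum(),v])
    S=st(onplane(o,.046,K,D,T));P.append(np.polyfit(S[:,0],S[:,1],1));print(P[-1],S[:,0].min(),S[:,0].max())
x=89.8;y=[np.polyval(p,x) for p in P];gap=y[1]-y[0];print("lines",y,"gap",gap,"gx",x-(gap/2-8.5)/.2)
print("front/back edge",st(onplane([[325,209],[325,259]],.046,K,D,T)))
# arms / plates: points at z .045-.062 
q=W[...,:2]-C0;X=q@EX*1000;Y=q@EY*1000
for x0 in(0,10,20,29,40,48):
    for sg in(1,-1):
        m=(abs(X-x0)<2.5)&(sg*Y>4)&(sg*Y<30)&(W[...,2]>.044)&(W[...,2]<.066)
        print(x0,sg,m.sum(),np.round([Y[m].min(),Y[m].max(),np.median(W[m][:,2])],3) if m.any() else "")
E
```

```text
[-0.20174663  8.44952371] 66.30279768295065 106.75382992779922
[ 0.19684571 -9.18619806] 66.3211787612246 106.80295983479243
lines [np.float64(-9.667323812463813), np.float64(8.490546725403584)] gap 18.157870537867396 gx 86.9053236553315
front/back edge [[ 5.93259763e+01 -4.74156876e-02]
 [ 1.11084302e+02 -8.25752088e-02]]
0 1 18 [11.564 13.455  0.057]
0 -1 18 [-13.606 -11.703   0.057]
10 1 42 [12.628 18.861  0.059]
10 -1 38 [-18.954 -12.715   0.058]
20 1 37 [13.623 19.924  0.059]
20 -1 39 [-20.192 -13.773   0.059]
29 1 38 [14.666 21.032  0.059]
29 -1 40 [-21.207 -14.741   0.059]
40 1 42 [15.837 22.163  0.059]
40 -1 41 [-22.348 -15.976   0.059]
48 1 37 [16.87  23.216  0.059]
48 -1 36 [-23.459 -17.025   0.058]
```

The marked gap at the tips is about 18.2 mm, so the plate width at target is about 24 mm. The plates are centred at y≈-0.1 mm. I'll turn the gripper half round, so the wrist camera sees the tips during the squeeze, and move over the grip.

Emit:
step_arm(
  commands=[
    [0.5, -0.5, 0.3, 0, 0, 0, -1.4],
    [0.5, -1, 0.6, 0, 0, 0, -2.8],
    [0.5, -1.5, 0.9, 0, 0, 0, -4.2],
    [0.5, -2, 1.2, 0, 0, 0, -5.6],
    [0.5, -2.5, 1.5, 0, 0, 0, -7],
    [0.5, -3.3, 1.8, 0, 0, 0, -8.4],
    [0.5, -3.3, 1.8, 0, 0, 0, -9.8],
    [0.5, -3.3, 1.8, 0, 0, 0, -11.2],
    [0.5, -3.3, 1.8, 0, 0, 0, -12.6],
    [0.5, -3.3, 1.8, 0, 0, 0, -14],
    [0.5, -3.3, 1.8, 0, 0, 0, -15],
    [0.5, -3.3, 1.8, 0, 0, 0, -15],
  ],
)

```text
clock: 13.4
tcp_pos: [0.522, 0.1746, 0.1969]
orientation: [[0.458, 0.889, 0.0], [0.889, -0.458, -0.0], [0.0, 0.0, -1.0]]
wrist_force: [0.2, 0.2, 0.0]
width: 0.0426
grip_force: 0.0
```

Emit:
step_arm(
  commands=[
    [0.7, 0, 0, 0, 0, 0, -1.4],
    [0.7, 0, 0, 0, 0, 0, -2.8],
    [0.7, 0, 0, 0, 0, 0, -4.2],
    [0.7, 0, 0, 0, 0, 0, -5.6],
    [0.7, 0, 0, 0, 0, 0, -7],
    [0.7, 0, 0, 0, 0, 0, -8.4],
    [0.7, 0, 0, 0, 0, 0, -9.8],
    [0.7, 0, 0, 0, 0, 0, -11.2],
    [0.7, 0, 0, 0, 0, 0, -12.6],
    [0.7, 0, 0, 0, 0, 0, -14],
    [0.7, 0, 0, 0, 0, 0, -15],
    [0.7, 0, 0, 0, 0, 0, -15],
  ],
)

```text
clock: 14.6
tcp_pos: [0.5219, 0.1749, 0.1969]
orientation: [[0.89, -0.456, 0.0], [-0.456, -0.89, -0.0], [0.0, -0.0, -1.0]]
wrist_force: [0.1, 0.3, 0.1]
width: 0.0257
grip_force: 0.0
```

```bash
python3 - <<'E'
from h import *
s=robot.observe();print(s["clock"],s["tcp_pos"],s["width"],s["joints"]);o=np.array(s["orientation"]);print(np.degrees(np.arctan2(o[1,1],o[0,1])))
z=s["tcp_pos"][2]
for c in("scene","wrist"):
    im,d,K,D,T=cam(c);W=cloud(d,K,D,T);q=W[...,:2]-C0;X=q@EX*1000;Y=q@EY*1000
    m=(abs(X-29)<35)&(abs(Y)<60)&(W[...,2]>.15)&(W[...,2]<.26);P=W[m];i=np.argsort(P[:,2])[:400:40]
    print(c,np.c_[st(P[i]),(P[i,2]-z)*1000].round(1).tolist())
    if c=="wrist":
        m=m&(W[...,2]-z<.06);print("lateral y per side",[np.round([Y[m&(t*Y>0)].min(),Y[m&(t*Y>0)].max()],1) for t in(1,-1)]);save("w5",im)
E
```

```text
14.6 [0.52189653 0.17493258 0.19688733] 0.025747986163776437 [ 1.49939525e+01 -2.43924097e+00  7.81824707e+01 -7.36539879e-03
  1.04244449e+02  1.32092497e+02]
-117.10035693179776
scene [[36.2, 11.1, 34.0], [30.7, 11.1, 41.0], [41.3, 10.1, 45.0], [37.6, 11.4, 48.8], [17.4, 12.2, 51.7], [39.8, 13.7, 55.5], [36.6, -27.8, 58.8], [40.9, -20.5, 61.8]]
wrist [[34.3, 12.6, 36.1], [29.8, -13.1, 38.8], [27.0, -13.0, 40.1], [21.5, -13.1, 40.9], [18.4, 12.5, 41.7], [32.0, 12.6, 42.3], [39.0, 15.4, 43.2], [34.6, -21.1, 43.7], [34.8, 21.8, 44.3], [35.2, -22.2, 44.9]]
lateral y per side [array([12.4, 26.3]), array([-26.6, -12.9])]
```

View pics/w5.png

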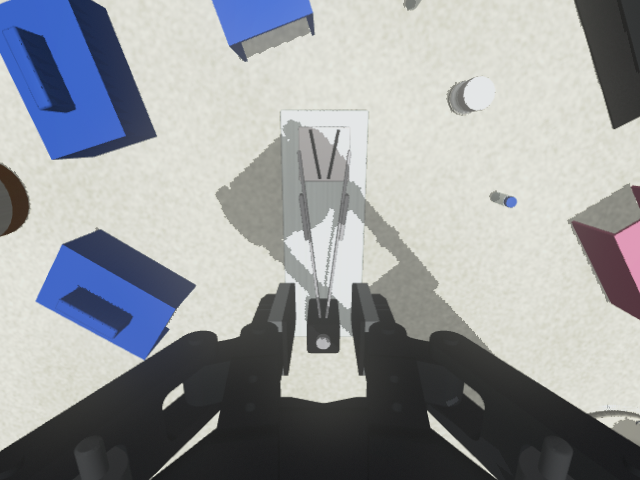

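View: gauge at (324,155), lines at (316,155) and (333,155), tips over it, fingers straddling symmetrically at (280,330) and (368,330). Closure maps linearly (width = 85.3·(1−c)), and the fingertips are about 35 mm above the TCP. I'll descend open at c=0.3.

Emit:
step_arm(
  commands=[
    [0.3, 0, 0, 0, 0, 0, 0],
    [0.3, 0, 0, 0, 0, 0, 0],
    [0.3, 0, 0, -3, 0, 0, 0],
    [0.3, 0, 0, -6, 0, 0, 0],
    [0.3, 0, 0, -9, 0, 0, 0],
    [0.3, 0, 0, -12, 0, 0, 0],
    [0.3, 0, 0, -15, 0, 0, 0],
    [0.3, 0, 0, -17, 0, 0, 0],
    [0.3, 0, 0, -18.5, 0, 0, 0],
    [0.3, 0, 0, -19.5, 0, 0, 0],
    [0.3, 0, 0, -19.7, 0, 0, 0],
    [0.3, 0, 0, -19.7, 0, 0, 0],
  ],
)

```text
clock: 15.9
tcp_pos: [0.5221, 0.1756, 0.0003]
orientation: [[0.89, -0.456, 0.001], [-0.456, -0.89, 0.0], [0.001, -0.001, -1.0]]
wrist_force: [1.1, 0.2, 0.3]
width: 0.0598
grip_force: 0.0
```

Emit:
step_arm(
  commands=[
    [0.4, 0, 0, 0, 0, 0, 0],
    [0.45, 0, 0, 0, 0, 0, 0],
    [0.5, 0, 0, 0, 0, 0, 0],
    [0.53, 0, 0, 0, 0, 0, 0],
    [0.56, 0, 0, 0, 0, 0, 0],
    [0.59, 0, 0, 0, 0, 0, 0],
    [0.62, 0, 0, 0, 0, 0, 0],
    [0.62, 0, 0, 0, 0, 0, 0],
    [0.62, 0, 0, 0, 0, 0, 0],
  ],
)

```text
clock: 16.8
tcp_pos: [0.5222, 0.1755, 0.0003]
orientation: [[0.89, -0.456, 0.001], [-0.456, -0.89, 0.0], [0.001, -0.001, -1.0]]
wrist_force: [0.9, -1.8, 4.8]
width: 0.0325
grip_force: 3.3
```

```bash
python3 - <<'E'
from h import *
im,d,K,D,T=cam("wrist");np.savez("wr3.npz",im=im,d=d,K=K,D=D,T=T)
s=robot.observe();print(s["clock"],s["tcp_pos"],s["width"],s["grip_force"],s["wrist_force"])
print("tips expected px",proj([[*(C0+EX*.0898+EY*t),.055] for t in(-.012,.012)],K,D,T),"lines",proj([[*(C0+EX*.0898+EY*t),.046] for t in(-.009,.009)],K,D,T))
W=cloud(d,K,D,T);q=W[...,:2]-C0;X=q@EX*1000;Y=q@EY*1000
for x0 in(60,70,80,86):
  for t in(1,-1):
    m=(abs(X-x0)<1.5)&(t*Y>0)&(t*Y<30)&(W[...,2]>.0495)&(W[...,2]<.06);print(x0,t,m.sum(),np.round([Y[m].min(),Y[m].max(),np.median(W[m][:,2])],3) if m.any() else "")
save("w6",im)
E
```

```text
16.85 [5.22195195e-01 1.75554532e-01 2.15735418e-04] 0.032346224234221045 3.291235904325731 [ 0.78371674 -1.12786306  5.48031573]
tips expected px [[358.15406697 167.23281118]
 [290.50449846 167.28063709]] lines [[347.93077575 165.51833008]
 [300.58081525 165.55200786]]
60 1 71 [11.577 14.637  0.054]
60 -1 64 [-14.005 -10.843   0.055]
70 1 67 [12.456 15.458  0.054]
70 -1 71 [-14.481 -11.497   0.054]
80 1 77 [13.163 16.292  0.055]
80 -1 77 [-15.324 -12.153   0.054]
86 1 85 [13.736 16.783  0.055]
86 -1 80 [-15.768 -12.588   0.055]
```

View pics/w6.png

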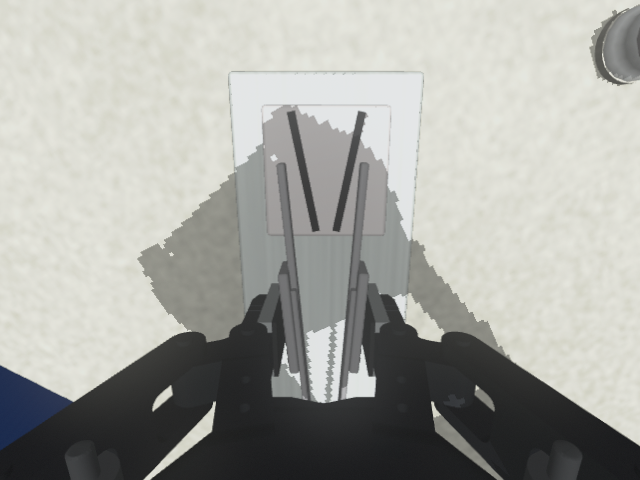

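The tips are clearly visible at (282,165) and (364,165), still outside the lines at (302,165) and (351,165). I'll measure tips and lines in the same picture.

```bash
cat >> h.py <<'E'
def meas(im,d,K,D,T):
    W=cloud(d,K,D,T);q=W[...,:2]-C0;X=q@EX*1000;Y=q@EY*1000;Z=W[...,2]
    g=cv2.cvtColor(im,cv2.COLOR_RGB2GRAY).astype(float)
    out={}
    for t,n in((1,"l"),(-1,"r")):
        k=(X>64)&(X<90)&(t*Y>3)&(t*Y<27)&(Z>.0495)&(Z<.06);S=np.c_[X[k],Y[k]]
        b=[];
        for x0 in range(64,88,2):
            y=S[abs(S[:,0]-x0)<1][:,1]
            if len(y)>10:b.append([x0,(y.min()+y.max())/2])
        b=np.array(b);tip=np.polyval(np.polyfit(b[:,0],b[:,1],1),89.5)
        k=(X>93)&(X<106)&(t*Y>4)&(t*Y<17)&(abs(Z-.046)<.003)&(g<75);v,u=np.nonzero(k)
        S=st(onplane(np.c_[u,v],.046,K,D,T));p=np.polyfit(S[:,0],S[:,1],1)
        out[n]=(len(S),p.round(3).tolist(),round(np.polyval(p,89.5),2),round(tip,2),"err",round(t*(tip-np.polyval(p,89.5)),2))
    return out
E
cat > m.py <<'E'
from h import *
c=cam("wrist");print(meas(*c))
s=robot.observe();print(s["clock"],s["width"],s["grip_force"],s["wrist_force"])
E
python3 - <<'E'
from h import *
f=np.load("wr3.npz");print(meas(*[f[k] for k in("im","d","K","D","T")]))
E
```

```text
{'l': (135, [0.192, -8.665], np.float64(8.51), np.float64(15.51), 'err', np.float64(7.0)), 'r': (50, [-0.016, -9.041], np.float64(-10.44), np.float64(-14.32), 'err', np.float64(3.89))}
```

```bash
sed -i 's/(g<75)/(g<105)/' h.py; python3 - <<'E'
from h import *
f=np.load("wr3.npz");print(meas(*[f[k] for k in("im","d","K","D","T")]))
E
```

```text
{'l': (278, [0.199, -9.395], np.float64(8.46), np.float64(15.51), 'err', np.float64(7.05)), 'r': (261, [-0.204, 8.644], np.float64(-9.61), np.float64(-14.32), 'err', np.float64(4.72))}
```

Emit:
step_arm(
  commands=[
    [0.63, -0.01, -0.02, 0, 0, 0, 0],
    [0.64, -0.02, -0.04, 0, 0, 0, 0],
    [0.65, -0.03, -0.06, 0, 0, 0, 0],
    [0.66, -0.03, -0.06, 0, 0, 0, 0],
    [0.67, -0.03, -0.06, 0, 0, 0, 0],
    [0.68, -0.03, -0.06, 0, 0, 0, 0],
    [0.69, -0.03, -0.06, 0, 0, 0, 0],
    [0.69, -0.03, -0.06, 0, 0, 0, 0],
    [0.69, -0.03, -0.06, 0, 0, 0, 0],
    [0.69, -0.03, -0.06, 0, 0, 0, 0],
  ],
)

```text
clock: 17.85
tcp_pos: [0.5221, 0.175, 0.0004]
orientation: [[0.89, -0.456, 0.002], [-0.456, -0.89, 0.0], [0.001, -0.001, -1.0]]
wrist_force: [0.9, -2.4, 5.9]
width: 0.0266
grip_force: 4.4
```

```bash
python3 m.py
```

```text
{'l': (285, [0.197, -9.187], np.float64(8.46), np.float64(10.59), 'err', np.float64(2.12)), 'r': (267, [-0.204, 8.603], np.float64(-9.63), np.float64(-10.8), 'err', np.float64(1.17))}
17.9 0.02674294295615512 4.354900051439472 [ 1.88320945 -1.66081448  5.92904326]
```

Emit:
step_arm(
  commands=[
    [0.7, -0.01, -0.03, 0, 0, 0, 0],
    [0.705, -0.01, -0.03, 0, 0, 0, 0],
    [0.71, -0.01, -0.03, 0, 0, 0, 0],
    [0.715, -0.01, -0.03, 0, 0, 0, 0],
    [0.715, -0.01, -0.03, 0, 0, 0, 0],
    [0.715, -0.01, -0.03, 0, 0, 0, 0],
    [0.715, -0.01, -0.03, 0, 0, 0, 0],
    [0.715, -0.01, -0.03, 0, 0, 0, 0],
    [0.715, -0.01, -0.03, 0, 0, 0, 0],
    [0.715, -0.01, -0.03, 0, 0, 0, 0],
    [0.715, -0.01, -0.03, 0, 0, 0, 0],
    [0.715, -0.01, -0.03, 0, 0, 0, 0],
  ],
)

```text
clock: 19.1
tcp_pos: [0.5221, 0.1748, 0.0005]
orientation: [[0.89, -0.456, 0.002], [-0.456, -0.89, 0.0], [0.001, -0.001, -1.0]]
wrist_force: [1.1, -0.9, 5.8]
width: 0.0241
grip_force: 4.7
```

```bash
python3 m.py; python3 - <<'E'
from h import *
im,d,K,D,T=cam("scene");W=cloud(d,K,D,T)
m=(abs(W[...,0]-.56)<.09)&(abs(W[...,1]+.207)<.07)&(W[...,2]>.057)&(W[...,2]<.068);print("cover",m.sum(),cv2.minAreaRect((W[m][:,:2]*1000).astype(np.float32)))
E
```

```text
{'l': (274, [0.198, -9.25], np.float64(8.47), np.float64(8.8), 'err', np.float64(0.34)), 'r': (259, [-0.201, 8.322], np.float64(-9.65), np.float64(-9.52), 'err', np.float64(-0.13))}
19.15 0.024651559243441777 4.736953228712082 [ 2.09800566 -0.88502284  6.39916024]
cover 2583 ((563.83837890625, -208.6420135498047), (127.61117553710938, 76.95022583007812), 0.9064830541610718)
```

The errors are 0.3 and -0.1 mm, the grip is steady at 4.7 N, and the cover is in place. I'll hold half a second more, then hand in.

Emit:
step_arm(
  commands=[
    [0.715, 0, 0, 0, 0, 0, 0],
    [0.715, 0, 0, 0, 0, 0, 0],
    [0.715, 0, 0, 0, 0, 0, 0],
    [0.715, 0, 0, 0, 0, 0, 0],
    [0.715, 0, 0, 0, 0, 0, 0],
    [0.715, 0, 0, 0, 0, 0, 0],
  ],
)

```text
clock: 19.8
tcp_pos: [0.5221, 0.1748, 0.0005]
orientation: [[0.89, -0.456, 0.002], [-0.456, -0.89, 0.001], [0.001, -0.001, -1.0]]
wrist_force: [2.0, -1.9, 5.5]
width: 0.0245
grip_force: 4.7
```

```bash
python3 m.py; python3 -c "
from cell import robot
print(robot.close_job())"
```

```text
{'l': (275, [0.201, -9.515], np.float64(8.46), np.float64(8.8), 'err', np.float64(0.34)), 'r': (260, [-0.202, 8.434], np.float64(-9.62), np.float64(-9.54), 'err', np.float64(-0.08))}
19.85 0.024461633625761443 4.73704531788826 [ 2.80880185 -0.5715702   6.3890895 ]
the job is handed in; nothing more can be done
None
```

I handed the job in at about 20 s, verdict not shown: the cover stands released on the pad, near its centre, and the tweezers are held squeezed at 4.7 N with both tips within 0.4 mm of their lines; I did not re-measure the vials after the move.

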